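# Roll the sealed food tub home under the shelf and bolt it in

## Robot

A 6-joint arm with a two-finger parallel gripper is mounted at the origin on a cart in front of the work surface, level with it; the furniture and walls round the work are solid. World frame = base frame: x ahead of the robot, y to its left, z up, the work surface at z = 0. Lengths are in m, angles in degrees, forces in N, time in s.
With the tool pointing down it reaches from about 0.35 to 0.875 m from the base axis. Payload 4.2 kg.
Tool frame: the origin (TCP) lies midway between the tips of the shut fingers; the grasp point (between the pads) lies 19 mm behind it; z points along the fingers, y is the line along which they close (so a half turn about z gives the same grasp; the last joint's range is limited). The gripper opens to 87 mm and grips with 3 to 60 N. Pads are 19 mm wide; open, the fingers measure 117 mm over their backs; the gripper's body (75 mm by 190 mm) begins 51 mm behind the grasp point.
Start: joints at [81.394, 22.042, 0.453, 0, -68.411, -14.817], TCP at [0.248, 0.573, 0.223] pointing down, gripper open.
Joint ranges: [-179.83, 179.83], [-69.29, 118.12], [-61.27, 80.66], [-181.25, 117.63], [-171.15, -9.14], [-177.46, 177.46]. Speed limits (degrees/s): [159.86, 159.86, 180, 180, 180, 180].

## Interface

Orientations are given as a 3x3 rotation matrix whose columns are the frame's x, y, z axes.
In Python, from station import r gives the robot as it stands.
- The arm moves only by the shell command python3 steer.py, which reads ROWS from standard input. ROWS is a JSON list of rows, 1 to 8 of them, each an object with the fields jaw (the opening from 0.0 (shut) to 1.0 (fully open)), x, y, z (the shift in m), drx, dry, drz (a rotation vector in degrees); a field left out counts as zero (the opening has to be given); each row is the pose to reach, as a shift and turn from the pose commanded when the command began, along the tool's axes at that moment; what a row does not reach only later rows make up. A row lasts 1/10 s, in which the tool goes at most 0.05 m and 8.59 degrees, less where a joint would pass 70% of its speed; a pose out of reach is approached as far as the arm can. The fingers move at their own pace and stop on an object; the grip force is fixed at half the most. Time passes only in rows, so rows that do not move let the fingers close. It prints the time, the measured TCP pose, the force, the opening and the grip force at its end. Input that does not fit is refused with a message, and nothing moves.
- r.sense(): the state, without advancing time (a new reading comes with each control period).
- r.capture(name): name is "scene" or "top"; returns a dict with "pixels" (384x512x3 uint8, red, green, blue), "z_map" (384x512 float32, m along the optical axis (not along the pixel's ray), 0 where there is no reading), "K" (3x3 intrinsics, pixels), "world_from_camera" (4x4, takes a point from camera to world coordinates). Camera axes: x right, y up, looking along -z (the intrinsics and any distortion apply to the point x, -y, -z); pixel columns grow to the right and rows downward; lengths in m; the calibration is good to about 2 mm. A picture is of the moment at which its call begins.
- r.finish_job(): hands the job in; it is judged then, once.
The state is a dict: "time_s": time; "joints": joint angles; "joint_velocities": joint speeds; "effort": joint torques, N m; "tcp_pos": TCP position; "ee_rot": TCP orientation; "wrist_force": force on the tool from outside, world axes, zero at the start; "moment": the same for the moment, N m; "gripper_width": opening from 0.0 (shut) to 1.0 (fully open); "gripper_force": force on a finger pad.
Only numpy, scipy, OpenCV 4.12 (cv2) and the standard library are available. Lean on these libraries where they do the work, as an engineer would, in place of code of your own. Each camera call takes 0.05 s, during which the arm holds its last target. There are 200 camera calls.

## Task

Gently push the lidded food tub along the roller track until it is fully home against the end stop of the roofed bay, keeping it rolling slowly and never shoved. Then slide the stop bolt fully in behind it, and let go. Leave the spice jar, the corked bottle and the salt shaker beside the track where they stand.

Things in the scene. Friction and masses are not known exactly. Their poses are not given: they have to be found in the camera images.
- track: Aluminium roller track fixed to the table, a roofed bay at one end. Origin: table top, centre line, plane of the bay's mouth; +x = way of travel into the bay, +y left of it, z up (mm in this frame below). 14 free grey rollers 32 apart, x -222 to 194, tops z 40, about 1 N resistance. Side rails x -240 to 236, inner faces y +-68, outer +-76, tops z 55. Upstream end x -240 is open.
- roof_edge (a point): Middle of the lower front edge of the bay's wooden roof, at 0, 0, 155 of the track. Roof: x 0 to 232, y +-88, z 155 to 163, on posts at x 30 and 214, y +-81; sides open. A dial timer is fixed on it near x 140, y 30, up to z 225. To follow the tub's rear end under this edge the tool must lean back out of the mouth, tips leading.
- end_stop (a point): Middle of the steel end stop's face inside the bay, at 218, 0, 70 of the track; the plate stands across the track from z 40 to 155. With the tub against it the tub's origin is at x 124 of the track and its rear end 30 mm inside the bay's mouth.
- tub: Loose clear food tub with a blue lid that stays on, standing on the rollers; 189 long, 119 wide, 62 high (mm), about 0.35 kg. Origin at the centre of its underside; its long axis is its y, with +y the way of travel; z up. The rear end wall to push on is 93 behind the origin, from 8 to 58 above the underside; the lid's edge is at 94.
- bolt (a joint): Steel stop bolt sliding across the track in the plane of the bay's mouth, from the -y side towards +y. Metres: 0 = drawn out, 0.045 = fully in; starts at 0 to 0.012, stays where left, friction about 1.5 N, hard end stop. Its 12 mm rod (track x -6 to 6, z 60 to 72) ends at y -68 mm when out, y -23 when in. It cannot go in while the tub is in its way.
- bolt_paddle (a point): Top centre of the bolt's upright steel paddle: 30 mm wide along the track, 10 thick along the track's y, from 57 to 175 above the table. It moves with the bolt; in the track's frame it is at x 0, z 175, y -140 with the bolt at 0 and y -95 with it fully in.
- spice_jar: Loose spice jar, 41 mm across, 105 high, standing beside the bay on the track's -y side. Origin at the centre of its underside. Leave alone.
- cork_bottle: Loose small pale bottle with a cork, 43 mm across, 75 high, beside the upstream half of the track on its -y side. Origin at the centre of its underside. Leave alone.
- shaker: Loose salt shaker, 44 mm across, 90 high, beside the upstream half of the track on its +y side. Origin at the centre of its underside. Leave alone.

How it is judged (in metres and radians):
On the way:
1. the tub is home against the end stop, the bolt still out (x of tub in the frame of track between 0.115 and 0.131 m and y of tub in the frame of track between -0.015 and 0.015 m and z of tub in the frame of track between 0.034 and 0.047 m and angle between tub's own z axis and vertical below 0.08 rad and value of joint bolt below 0.03 m), for 0.2 s.
At the end, for the whole second after the job is handed in: The tub stands upright and at rest on the rollers in the bay, no more than 9 mm short of the end stop, and the bolt is in to within 6 mm of its full 45 mm travel (x of tub in the frame of track between 0.115 and 0.131 m and y of tub in the frame of track between -0.015 and 0.015 m and z of tub in the frame of track between 0.034 and 0.047 m and angle between tub's own z axis and vertical below 0.08 rad and value of joint bolt above 0.039 m and linear speed of tub below 0.01 m/s); the robot touches nothing.
It fails at once if the spice jar is moved more than 20 mm or tipped (distance of spice_jar from where it was at the start of the episode above 0.02 m or angle between spice_jar's own z axis and vertical above 0.35 rad).
It fails at once if the cork bottle is moved more than 20 mm or tipped (distance of cork_bottle from where it was at the start of the episode above 0.02 m or angle between cork_bottle's own z axis and vertical above 0.35 rad).
It fails at once if the shaker is moved more than 20 mm or tipped (distance of shaker from where it was at the start of the episode above 0.02 m or angle between shaker's own z axis and vertical above 0.35 rad).
It fails at once if the tub moves faster than 0.35 m/s (shoved, not gently pushed) (linear speed of tub above 0.35 m/s).
It also fails if it takes over 45 s, if anything falls off the work surface, if the arm or the gripper's body presses on something with over 40 N, if the wrist force passes 120 N, or if a joint passes its speed limit or range.

## Working session

There is one attempt and no reset: what is moved stays moved. The work goes in short steps, Python scripts to look and compute and a shell command to move; the robot and the scene stay as the last step left them, time stands still between calls to the robot, and variables do not carry over. Pictures are saved under pics/ and viewed, at most 10 in all, crops included, and the job is handed in when it is done.

```bash
ls; mkdir -p pics
python3 - <<'E'
from station import r
import cv2,numpy as np,pickle
for n in("scene","top"):
    c=r.capture(n);cv2.imwrite(f"pics/{n}0.png",cv2.resize(c["pixels"][:,:,::-1],(800,600),interpolation=cv2.INTER_CUBIC));pickle.dump(c,open(f"{n}0.pkl","wb"))
    print(n,c["K"].tolist(),c["world_from_camera"].round(3).tolist())
s=r.sense();print(s)
E
```

```text
pics
station.py
steer.py
scene [[400.5398282770096, 0.0, 254.13652046121862], [0.0, 400.5398282770096, 194.72563658934175], [0.0, 0.0, 1.0]] [[0.66, 0.507, -0.554, 0.081], [-0.751, 0.457, -0.477, -0.451], [0.011, 0.731, 0.682, 0.721], [0.0, 0.0, 0.0, 1.0]]
top [[490.1380517796112, 0.0, 258.10708369127553], [0.0, 490.1380517796112, 191.45651379498906], [0.0, 0.0, 1.0]] [[-0.011, 0.999, -0.031, 0.512], [-1.0, -0.012, -0.02, -0.066], [-0.021, 0.03, 0.999, 1.289], [0.0, 0.0, 0.0, 1.0]]
{'time_s': 0.1, 'joints': array([ 8.13957684e+01,  2.20855846e+01,  3.87179643e-01, -2.33916679e-02,
       -6.84103566e+01, -1.48176814e+01]), 'joint_velocities': array([-0.14979794, -0.12093155,  0.17363723,  0.0606433 , -0.03696014,
        0.00266037]), 'effort': array([-1.36882563e-04, -3.91691852e+01,  1.87934554e+01,  4.23180073e+00,
        1.34753046e-02, -6.85758232e-05]), 'tcp_pos': array([0.24820563, 0.57301951, 0.22157916]), 'ee_rot': array([[ 9.17542840e-01, -3.97636394e-01, -6.59336004e-04],
       [-3.97636923e-01, -9.17541043e-01, -1.82005991e-03],
       [ 1.18754214e-04,  1.93215928e-03, -9.99998126e-01]]), 'wrist_force': array([-0.17374706, -0.88705506, -0.56569617]), 'moment': array([ 0.01839977,  0.00470498, -0.02506964]), 'gripper_force': 0.0, 'gripper_width': 0.9967053500895091}
```

View pics/scene0.png

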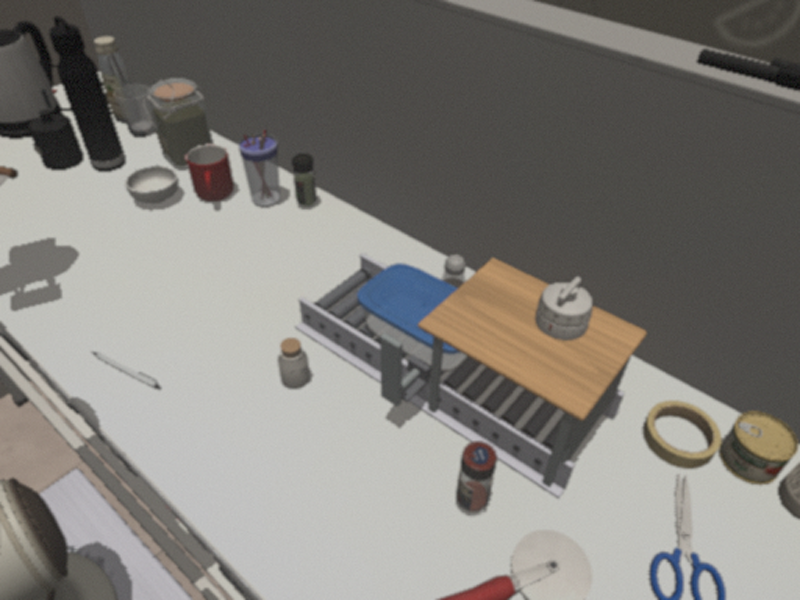

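View pics/top0.png

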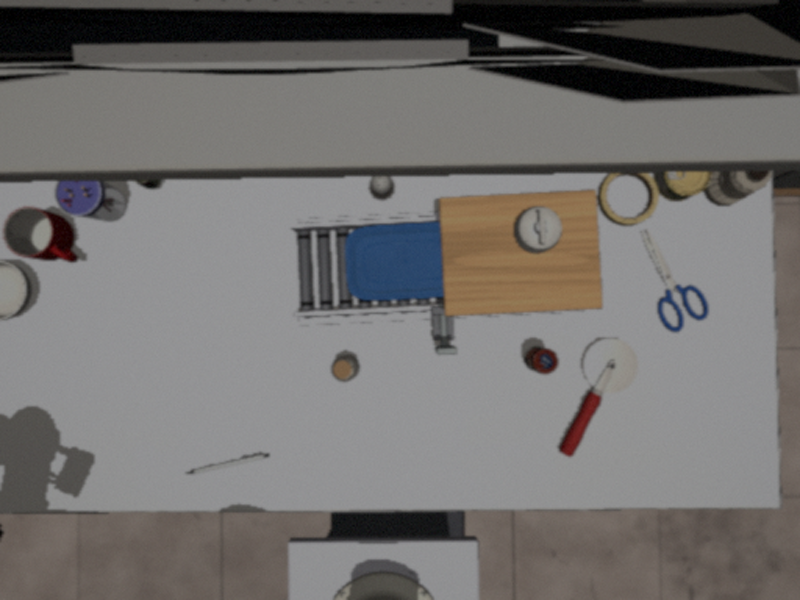

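The scene view shows the blue-lidded tub partly under the roof (lid rear near (362,290)), the paddle at (392,365), jar at (477,478), bottle at (293,362) and shaker at (455,270). In the top view the roof corners are at (440,198), (599,190), (602,307) and (445,315). The lid's rear edge is at x≈348 and the paddle top at (446,350).

```bash
cat > h.py <<'E'
import numpy as np,pickle,cv2
from scipy.optimize import least_squares
def load(n): return pickle.load(open(n+".pkl","rb"))
def proj(c,P):
    T=np.linalg.inv(c["world_from_camera"]);p=np.atleast_2d(P)@T[:3,:3].T+T[:3,3];p=p*[1,-1,-1]
    q=p@c["K"].T;return q[:,:2]/q[:,2:]
def ray(c,uv,z):  # pixel at native res -> world at height z
    T=c["world_from_camera"];d=np.linalg.inv(c["K"])@[uv[0],uv[1],1];d=T[:3,:3]@(d*[1,-1,-1]);o=T[:3,3];return o+d*(z-o[2])/d[2]
def tri(pairs):
    return least_squares(lambda P:np.concatenate([(proj(c,P)[0]-uv) for c,uv in pairs]),[.5,0,.1]).x
E
python3 - <<'E'
from h import *
S,T=load("scene0"),load("top0");k=.64
M=np.array([[0,88,163],[232,88,163],[232,-88,163],[0,-88,163]])/1e3
uT=np.array([(440,198),(599,190),(602,307),(445,315)])*k
uS=np.array([(494,261),(645,333),(585,408),(422,323)])*k
for a,b,n in zip(uS,uT,"abcd"): print("tri",n,tri([(S,a),(T,b)]).round(3))
def tw(p,M):
    c,s=np.cos(p[2]),np.sin(p[2]);return np.c_[p[0]+c*M[:,0]-s*M[:,1],p[1]+s*M[:,0]+c*M[:,1],M[:,2]+p[3]]
f=lambda p:np.concatenate([(proj(S,tw(p,M))-uS).ravel(),(proj(T,tw(p,M))-uT).ravel()])
o=least_squares(f,[.6,0,-1.57,0],loss="soft_l1");p=o.x;print(p,np.degrees(p[2]),f(p).round(1))
np.save("track.npy",p)
print("paddle tri",tri([(S,np.array((394,339))*k),(T,np.array((446,350))*k)]),"model",tw(p,np.array([[0,-.140,.175],[0,-.095,.175]])))
for n,t,s,z in(("jar",(545,358),(480,455),.105),("bottle",(343,369),(290,346),.075),("shaker",(381,184),(455,262),.09)):
    P=tri([(S,np.array(s)*k),(T,np.array(t)*k)]);print(n,P.round(3),ray(T,np.array(t)*k,z).round(3))
for n,u in (("lidrearL",(349,235)),("lidrearR",(349,295)),("lidrearmid",(347,266))):
    W=ray(T,np.array(u)*k,.1);d=W[:2]-p[:2];c,s=np.cos(p[2]),np.sin(p[2]);print(n,W.round(3),"track",(c*d[0]+s*d[1]).round(3),(-s*d[0]+c*d[1]).round(3))
# overlays
for c,nm in((S,"s"),(T,"t")):
    im=cv2.resize(c["pixels"][:,:,::-1],(800,600),interpolation=cv2.INTER_CUBIC).copy()
    for m in [(0,88,163),(232,88,163),(232,-88,163),(0,-88,163),(-240,76,55),(-240,-76,55),(-240,-68,55),(-240,68,55),(236,-76,55),(0,-140,175),(-15,-140,57),(15,-140,57)]:
        q=proj(c,tw(p,np.array([m])/1e3))[0]/k;cv2.circle(im,tuple(int(v) for v in q.round()),3,(0,0,255),1)
    cv2.imwrite(f"pics/ov_{nm}.png",im)
a=cv2.imread("pics/ov_s.png")[230:530,280:680];b=cv2.imread("pics/ov_t.png")[150:400,270:670]
cv2.imwrite("pics/ov.png",cv2.resize(np.vstack([a,b]),(580,600*1) if 0 else (436,600)))
E
```

```text
tri a [ 0.697 -0.1    0.158]
tri b [ 0.702 -0.329  0.164]
tri c [ 0.532 -0.331  0.179]
tri d [ 0.525 -0.107  0.165]
[ 6.11101689e-01 -1.01451632e-01 -1.53845527e+00 -3.90994549e-04] -88.14699420371254 [-0.3 -2.2  2.7 -0.3 -0.7  8.  -3.1  0.8 -0.  -1.6 -0.9 -1.2  1.1  0.5
  0.2 -0.2]
paddle tri [ 0.47352622 -0.10630074  0.17548266] model [[ 0.4711749  -0.10597859  0.17460901]
 [ 0.51615137 -0.1045235   0.17460901]]
jar [ 0.455 -0.259  0.103] [ 0.455 -0.259  0.105]
bottle [0.44  0.056 0.074] [0.44  0.056 0.075]
shaker [ 0.733 -0.009  0.085] [ 0.731 -0.008  0.09 ]
lidrearL [0.65  0.042 0.1  ] track -0.142 0.043
lidrearR [0.556 0.043 0.1  ] track -0.146 -0.05
lidrearmid [0.601 0.046 0.1  ] track -0.147 -0.005
```

View pics/ov.png

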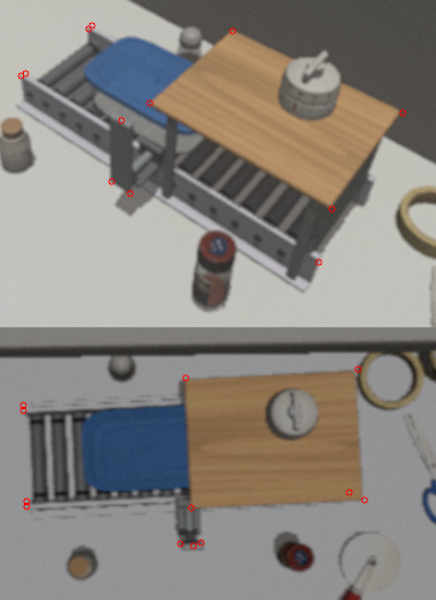

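The overlay matches the roof and paddle well. The upstream rail ends are a few pixels off, so I'll refine with an enlarged top crop.

Run:
```python
from h import *
T=load("top0")
cv2.imwrite("pics/topc.png",cv2.resize(T["pixels"][115:235,185:389,::-1],None,fx=3.9,fy=3.9,interpolation=cv2.INTER_CUBIC))
```

```text
(no output)
```

View pics/topc.png

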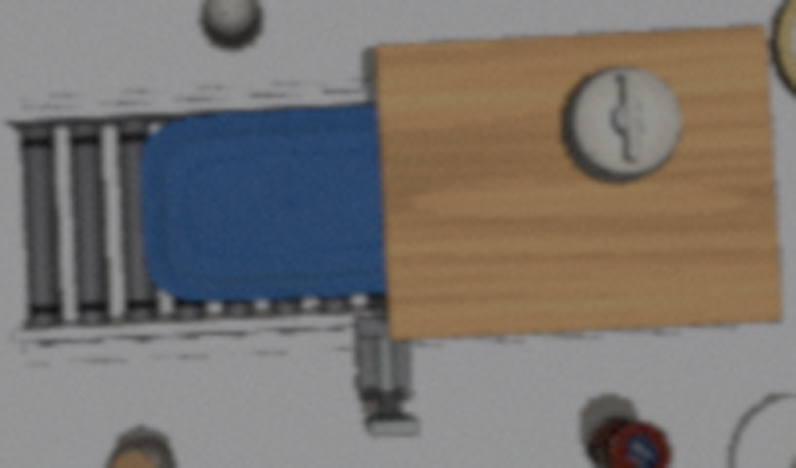

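Crop pixels (3.9x): roof corners (375,46), (763,27), (780,320), (390,338); rail inner faces end at (15,123) and (22,328). The lid's rear edge is at x=143, the lid sides run y≈105–300, and the paddle top centre is (393,427).

```bash
cat >> h.py <<'E'
def tw(p,M):
    M=np.atleast_2d(M);c,s=np.cos(p[2]),np.sin(p[2]);return np.c_[p[0]+c*M[:,0]-s*M[:,1],p[1]+s*M[:,0]+c*M[:,1],M[:,2]]
def wt(p,W):
    d=np.asarray(W)[:2]-p[:2];c,s=np.cos(p[2]),np.sin(p[2]);return np.array([c*d[0]+s*d[1],-s*d[0]+c*d[1],W[2]])
E
python3 - <<'E'
from h import *
T,S=load("top0"),load("scene0")
n=lambda u:np.array([185,115])+(np.array(u)+.5)/3.9-.5
M=np.array([[0,88,163],[232,88,163],[232,-88,163],[0,-88,163],[-240,68,55],[-240,-68,55]])/1e3
u=np.array([n(q) for q in[(375,46),(763,27),(780,320),(390,338),(17,123),(23,326)]])
f=lambda p:(proj(T,tw(p,M))-u).ravel()
p=least_squares(f,[.61,-.1,-1.54],loss="soft_l1").x
print(p,np.degrees(p[2]),f(p).round(1).tolist());np.save("track.npy",p)
for k,q,z in(("paddle",(393,427),.175),("lid",(143,205),.1),("lidU",(250,108),.1),("lidD",(250,299),.1),("jar",(640,450),.105)):
    print(k,wt(p,ray(T,n(q),z)).round(4))
for k,q in(("jar",(.455,-.259,.1)),("bottle",(.44,.056,.07)),("shaker",(.732,-.008,.09))):print(k,wt(p,q).round(3))
E
```

```text
[ 0.60949573 -0.1001524  -1.53411865] -87.89852371783456 [0.1, -0.6, 1.5, -0.9, 1.4, 0.5, -0.0, 0.8, -3.5, -0.7, -2.7, 0.8]
paddle [-0.0011 -0.1381  0.175 ]
lid [-0.1476  0.0046  0.1   ]
lidU [-0.078  0.062  0.1  ]
lidD [-0.0836 -0.0573  0.1   ]
jar [ 0.1524 -0.1621  0.105 ]
jar [ 0.153 -0.16   0.1  ]
bottle [-0.162 -0.164  0.07 ]
shaker [-0.088  0.126  0.09 ]
```

```bash
cat >> h.py <<'E'
from scipy.spatial.transform import Rotation as Ro
def plan(s,pt,lean,flip=False):
    """tool-axes shift+rotvec from the measured pose to track point pt (m), tips leading by lean deg (x of tool = track x)"""
    p=np.load("track.npy");tx=np.array([np.cos(p[2]),np.sin(p[2]),0]);ty=np.array([-tx[1],tx[0],0]);zh=np.array([0,0,1.])
    a=np.radians(lean);z=np.sin(a)*tx-np.cos(a)*zh;y=-ty;R=np.c_[np.cross(y,z),y,z];Rc=s["ee_rot"]
    return (Rc.T@(tw(p,pt)[0]-s["tcp_pos"])).round(4),np.degrees(Ro.from_matrix(Rc.T@R).as_rotvec()).round(1)
def show(s):
    p=np.load("track.npy");print("t",s["time_s"],"track",wt(p,s["tcp_pos"]).round(4),"F",s["wrist_force"].round(1),"J",s["joints"].round(0),"w",round(s["gripper_width"],2))
E
python3 - <<'E'
from h import *
from station import r
s=r.sense();show(s)
for q in((-.27,0,.2),):print(q,plan(s,q,0),plan(s,q,55))
E
```

```text
t 0.1 track [-0.686  -0.3364  0.2216] F [-0.2 -0.9 -0.6] J [ 81.  22.   0.  -0. -68. -15.] w 1.0
(-0.27, 0, 0.2) (array([0.4828, 0.2303, 0.0221]), array([ 0.1, -0.1, 64.5])) (array([0.4828, 0.2303, 0.0221]), array([-30.7,  48.8,  59.3]))
```

```bash
echo '[{"jaw":0.5, "x":0.06, "y":0.029, "drx":-4, "dry":6, "drz":7.4}, {"jaw":0.5, "x":0.12, "y":0.058, "drx":-8, "dry":12, "drz":14.8}, {"jaw":0.5, "x":0.18, "y":0.087, "drx":-12, "dry":18, "drz":22}, {"jaw":0.5, "x":0.24, "y":0.115, "drx":-15, "dry":24, "drz":30}, {"jaw":0.5, "x":0.3, "y":0.144, "drx":-19, "dry":30, "drz":37}, {"jaw":0.5, "x":0.36, "y":0.172, "drx":-23, "dry":37, "drz":44}, {"jaw":0.5, "x":0.42, "y":0.2, "z":0.01, "drx":-27, "dry":43, "drz":52}, {"jaw":0.5, "x":0.4828, "y":0.2303, "z":0.0221, "drx":-30.7, "dry":48.8, "drz":59.3}]' | python3 steer.py
python3 - <<'E'
from h import *
from station import r
s=r.sense();show(s)
for q in((-.27,0,.2),(-.2,0,.12),(-.2,0,.07)):print(q,plan(s,q,55))
E
```

```text
time_s: 0.9
tcp_pos: [0.5118, 0.2711, 0.2145]
ee_rot: [[0.2, -0.974, 0.105], [-0.662, -0.213, -0.719], [0.723, 0.074, -0.687]]
wrist_force: [0.5, 0.6, -0.8]
gripper_width: 0.505
gripper_force: 0.0
t 0.9 track [-0.3746 -0.084   0.2145] F [ 0.5  0.6 -0.8] J [ 58.  32.  -8.  28. -89. -54.] w 0.5
(-0.27, 0, 0.2) (array([ 0.0742, -0.065 ,  0.0921]), array([-5.2,  8.2,  9.8]))
(-0.2, 0, 0.12) (array([ 0.0632, -0.0585,  0.1977]), array([-5.2,  8.2,  9.8]))
(-0.2, 0, 0.07) (array([ 0.0271, -0.0622,  0.232 ]), array([-5.2,  8.2,  9.8]))
```

```bash
echo '[{"jaw":0.5, "x":0.025, "y":-0.022, "z":0.031, "drx":-2, "dry":3, "drz":3}, {"jaw":0.5, "x":0.05, "y":-0.044, "z":0.062, "drx":-4, "dry":6, "drz":7}, {"jaw":0.5, "x":0.0742, "y":-0.065, "z":0.0921, "drx":-5.2, "dry":8.2, "drz":9.8}, {"jaw":0.5, "x":0.0742, "y":-0.065, "z":0.0921, "drx":-5.2, "dry":8.2, "drz":9.8}, {"jaw":0.5, "x":0.0632, "y":-0.0585, "z":0.1977, "drx":-5.2, "dry":8.2, "drz":9.8}, {"jaw":0.5, "x":0.0632, "y":-0.0585, "z":0.1977, "drx":-5.2, "dry":8.2, "drz":9.8}, {"jaw":0.5, "x":0.0632, "y":-0.0585, "z":0.1977, "drx":-5.2, "dry":8.2, "drz":9.8}, {"jaw":0.5, "x":0.0632, "y":-0.0585, "z":0.1977, "drx":-5.2, "dry":8.2, "drz":9.8}]' | python3 steer.py
python3 - <<'E'
from h import *
from station import r
s=r.sense();show(s)
for q in((-.2,0,.07),(-.18,0,.07)):print(q,plan(s,q,55))
c=r.capture("scene");cv2.imwrite("pics/s1.png",cv2.resize(c["pixels"][:,:,::-1],(800,600),interpolation=cv2.INTER_CUBIC))
E
```

```text
time_s: 1.7
tcp_pos: [0.6008, 0.1001, 0.1182]
ee_rot: [[0.026, -0.999, 0.029], [-0.573, -0.039, -0.818], [0.819, 0.005, -0.574]]
wrist_force: [0.5, 0.2, -0.7]
gripper_width: 0.504
gripper_force: 0.0
t 1.7 track [-0.2004 -0.0013  0.1182] F [ 0.5  0.2 -0.7] J [ 41.  40. -18.  41. -78. -64.] w 0.5
(-0.2, 0, 0.07) (array([-0.0392, -0.0015,  0.028 ]), array([0. , 0. , 0.3]))
(-0.18, 0, 0.07) (array([-0.0278, -0.0015,  0.0444]), array([0. , 0. , 0.3]))
```

View pics/s1.png

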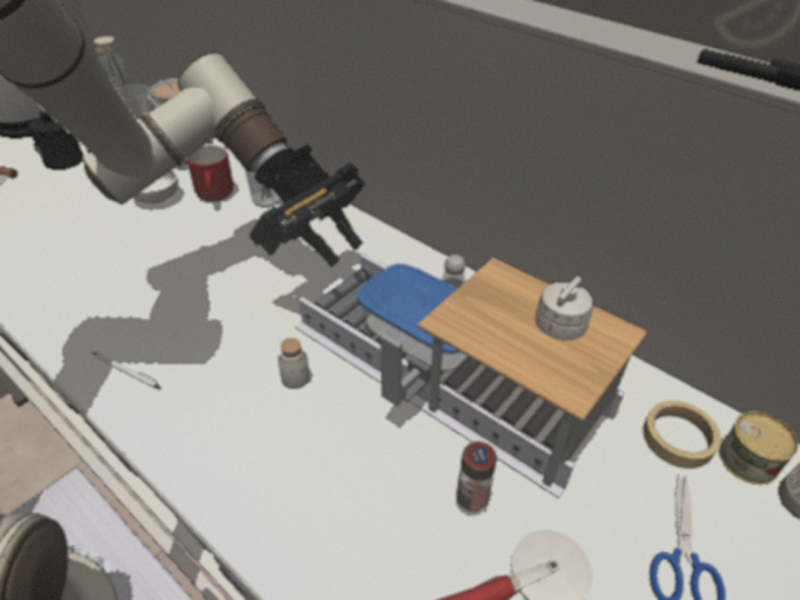

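The gripper leans about 55° upstream of the tub near (340,250), fingers inside the rails and clear of the shaker.

```bash
echo '[{"jaw":0.5, "x":-0.0392, "y":-0.0015, "z":0.028, "drz":0.3}, {"jaw":0.5, "x":-0.0392, "y":-0.0015, "z":0.028, "drz":0.3}, {"jaw":0.5, "x":-0.0335, "y":-0.0015, "z":0.036, "drz":0.3}, {"jaw":0.5, "x":-0.0278, "y":-0.0015, "z":0.044, "drz":0.3}, {"jaw":0.5, "x":-0.0225, "y":-0.0015, "z":0.052, "drz":0.3}, {"jaw":0.5, "x":-0.018, "y":-0.0015, "z":0.0585, "drz":0.3}, {"jaw":0.5, "x":-0.0135, "y":-0.0015, "z":0.065, "drz":0.3}, {"jaw":0.5, "x":-0.009, "y":-0.0015, "z":0.0715, "drz":0.3}]' | python3 steer.py
python3 - <<'E'
from h import *
from station import r
s=r.sense();show(s)
for q in((-.1,0,.07),(0,0,.07)):print(q,plan(s,q,55))
E
```

```text
time_s: 2.55
tcp_pos: [0.6052, 0.0473, 0.0711]
ee_rot: [[0.019, -0.999, 0.032], [-0.576, -0.037, -0.817], [0.817, -0.003, -0.576]]
wrist_force: [-0.8, 0.9, 0.1]
gripper_width: 0.5
gripper_force: 0.4
t 2.55 track [-0.1475  0.0011  0.0711] F [-0.8  0.9  0.1] J [ 36.  42. -24.  46. -71. -69.] w 0.5
(-0.1, 0, 0.07) (array([0.0265, 0.0011, 0.0395]), array([-0.1,  0.2, -0.2]))
(0, 0, 0.07) (array([0.0841, 0.0011, 0.1212]), array([-0.1,  0.2, -0.2]))
```

```bash
echo '[{"jaw":0.5, "x":0.005, "z":0.007}, {"jaw":0.5, "x":0.010, "y":0.0005, "z":0.015}, {"jaw":0.5, "x":0.016, "y":0.001, "z":0.023}, {"jaw":0.5, "x":0.0215, "y":0.001, "z":0.031}, {"jaw":0.5, "x":0.0275, "y":0.001, "z":0.0395}, {"jaw":0.5, "x":0.033, "y":0.001, "z":0.0475}, {"jaw":0.5, "x":0.039, "y":0.001, "z":0.056}, {"jaw":0.5, "x":0.045, "y":0.001, "z":0.064}]' | python3 steer.py
python3 - <<'E'
from h import *
from station import r
s=r.sense();show(s)
for q in((0,0,.07),(.02,0,.07)):print(q,plan(s,q,55))
c=r.capture("scene");cv2.imwrite("pics/s2.png",cv2.resize(c["pixels"][120:300,180:420,::-1],(800,600),interpolation=cv2.INTER_CUBIC))
E
```

```text
time_s: 3.35
tcp_pos: [0.6067, -0.0312, 0.0704]
ee_rot: [[0.019, -0.999, 0.031], [-0.575, -0.037, -0.817], [0.818, -0.002, -0.576]]
wrist_force: [1.2, 1.2, -1.2]
gripper_width: 0.502
gripper_force: 0.6
t 3.35 track [-0.069  -0.0002  0.0704] F [ 1.2  1.2 -1.2] J [ 29.  40. -30.  53. -66. -70.] w 0.5
(0, 0, 0.07) (array([ 0.0394, -0.0002,  0.0567]), array([-0.1,  0.1, -0.1]))
(0.02, 0, 0.07) (array([ 0.0509, -0.0003,  0.073 ]), array([-0.1,  0.1, -0.1]))
```

View pics/s2.png

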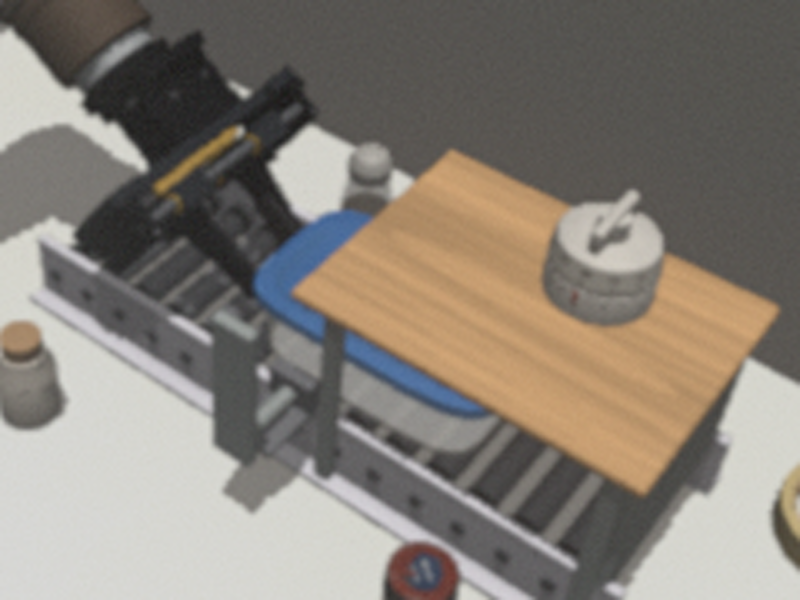

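The fingers rest against the tub's rear end, which is sliding straight in under the roof (lid rear at (260,280)). The shaker at (370,170) is close to the gripper body's right end, so I'll shift a few millimetres away from it while pushing.

```bash
echo '[{"jaw":0.5, "x":0.005, "y":0.002, "z":0.007}, {"jaw":0.5, "x":0.010, "y":0.004, "z":0.015}, {"jaw":0.5, "x":0.016, "y":0.006, "z":0.023}, {"jaw":0.5, "x":0.0215, "y":0.006, "z":0.031}, {"jaw":0.5, "x":0.027, "y":0.006, "z":0.039}, {"jaw":0.5, "x":0.032, "y":0.006, "z":0.046}, {"jaw":0.5, "x":0.037, "y":0.006, "z":0.053}, {"jaw":0.5, "x":0.041, "y":0.006, "z":0.059}]' | python3 steer.py
python3 - <<'E'
from h import *
from station import r
s=r.sense();show(s)
for q in((.02,-.006,.07),(.03,-.006,.07)):print(q,plan(s,q,55))
E
```

```text
time_s: 4.2
tcp_pos: [0.6033, -0.1032, 0.07]
ee_rot: [[0.019, -0.999, 0.031], [-0.575, -0.036, -0.817], [0.818, -0.002, -0.575]]
wrist_force: [-0.5, 1.1, -0.3]
gripper_width: 0.499
gripper_force: 0.4
t 4.2 track [ 0.0028 -0.0063  0.07  ] F [-0.5  1.1 -0.3] J [ 21.  38. -35.  61. -62. -71.] w 0.5
(0.02, -0.006, 0.07) (array([ 0.0099, -0.0003,  0.0141]), array([-0.1,  0.1, -0.1]))
(0.03, -0.006, 0.07) (array([ 0.0156, -0.0003,  0.0223]), array([-0.1,  0.1, -0.1]))
```

```bash
echo '[{"jaw":0.5, "x":0.003, "z":0.0042}, {"jaw":0.5, "x":0.006, "z":0.0084}, {"jaw":0.5, "x":0.0085, "z":0.012}, {"jaw":0.5, "x":0.010, "z":0.0145}, {"jaw":0.5, "x":0.0113, "z":0.0162}, {"jaw":0.5, "x":0.0125, "z":0.0178}]' | python3 steer.py
python3 - <<'E'
from h import *
from station import r
s=r.sense();show(s)
c=r.capture("scene");cv2.imwrite("pics/s3.png",cv2.resize(c["pixels"][140:320,220:460,::-1],(800,600),interpolation=cv2.INTER_CUBIC))
E
```

```text
time_s: 4.8
tcp_pos: [0.6043, -0.1241, 0.07]
ee_rot: [[0.019, -0.999, 0.031], [-0.575, -0.037, -0.817], [0.818, -0.002, -0.576]]
wrist_force: [-0.1, 0.5, 0.1]
gripper_width: 0.502
gripper_force: 0.3
t 4.8 track [ 0.0237 -0.0061  0.07  ] F [-0.1  0.5  0.1] J [ 19.  38. -36.  64. -61. -72.] w 0.5
```

```bash
echo '[{"jaw":0.5, "x":0.0012, "z":0.0016}, {"jaw":0.5, "x":0.0023, "z":0.0033}, {"jaw":0.5, "x":0.0023, "z":0.0033}]' | python3 steer.py; echo '[{"jaw":0.5, "x":0.0012, "z":0.0016}, {"jaw":0.5, "x":0.0012, "z":0.0016}]' | python3 steer.py; echo '[{"jaw":0.5, "x":0.0012, "z":0.0016}, {"jaw":0.5, "x":0.0012, "z":0.0016}]' | python3 steer.py;python3 - <<'E'
from h import *
from station import r
s=r.sense();show(s)
E
```

```text
time_s: 5.15
tcp_pos: [0.605, -0.1273, 0.07]
ee_rot: [[0.02, -0.999, 0.033], [-0.576, -0.039, -0.816], [0.817, -0.003, -0.577]]
wrist_force: [-0.7, 4.6, -0.1]
gripper_width: 0.503
gripper_force: 1.9
time_s: 5.35
tcp_pos: [0.6062, -0.1279, 0.0698]
ee_rot: [[0.02, -0.999, 0.036], [-0.578, -0.041, -0.815], [0.816, -0.004, -0.578]]
wrist_force: [-0.9, 7.2, -0.5]
gripper_width: 0.502
gripper_force: 3.7
time_s: 5.55
tcp_pos: [0.6075, -0.1285, 0.0698]
ee_rot: [[0.021, -0.999, 0.04], [-0.579, -0.045, -0.814], [0.815, -0.006, -0.579]]
wrist_force: [0.9, 11.0, -0.8]
gripper_width: 0.497
gripper_force: 5.6
t 5.55 track [ 0.0283 -0.003   0.0698] F [ 0.9 11.  -0.8] J [ 18.  37. -36.  65. -60. -72.] w 0.5
```

```bash
echo '[{"jaw":0.5, "x":-0.003, "z":-0.0041}, {"jaw":0.5, "x":-0.006, "y":0.002, "z":-0.0082}, {"jaw":0.5, "x":-0.014, "y":0.003, "z":-0.02}, {"jaw":0.5, "x":-0.0275, "y":0.004, "z":-0.04}, {"jaw":0.5, "x":-0.046, "y":0.004, "z":-0.065}, {"jaw":0.5, "x":-0.066, "y":0.004, "z":-0.094}, {"jaw":0.5, "x":-0.086, "y":0.004, "z":-0.123}, {"jaw":0.0, "x":-0.105, "y":0.004, "z":-0.15}]' | python3 steer.py;python3 - <<'E'
from h import *
from station import r
s=r.sense();show(s)
for q,l in(((-.2,-.02,.25),0),((-.1,-.2,.25),0),((0,-.2,.25),0),((0,-.2,.14),0)):print(q,plan(s,q,l))
c=r.capture("scene");cv2.imwrite("pics/s4.png",cv2.resize(c["pixels"][140:320,180:420,::-1],(800,600),interpolation=cv2.INTER_CUBIC))
E
```

```text
time_s: 6.35
tcp_pos: [0.5931, 0.0528, 0.0706]
ee_rot: [[0.02, -0.999, 0.031], [-0.575, -0.037, -0.817], [0.818, -0.002, -0.575]]
wrist_force: [0.7, -0.5, -0.2]
gripper_width: 0.464
gripper_force: 0.0
t 6.35 track [-0.1534 -0.0108  0.0706] F [ 0.7 -0.5 -0.2] J [ 37.  41. -25.  45. -71. -69.] w 0.46
(-0.2, -0.02, 0.25) (array([ 0.12  ,  0.0089, -0.1413]), array([ -0.1, -54.9,  -0. ]))
(-0.1, -0.2, 0.25) (array([ 0.1777,  0.1889, -0.0597]), array([ -0.1, -54.9,  -0. ]))
(0, -0.2, 0.25) (array([0.2353, 0.1889, 0.0221]), array([ -0.1, -54.9,  -0. ]))
(0, -0.2, 0.14) (array([0.1453, 0.1891, 0.0854]), array([ -0.1, -54.9,  -0. ]))
```

View pics/s4.png

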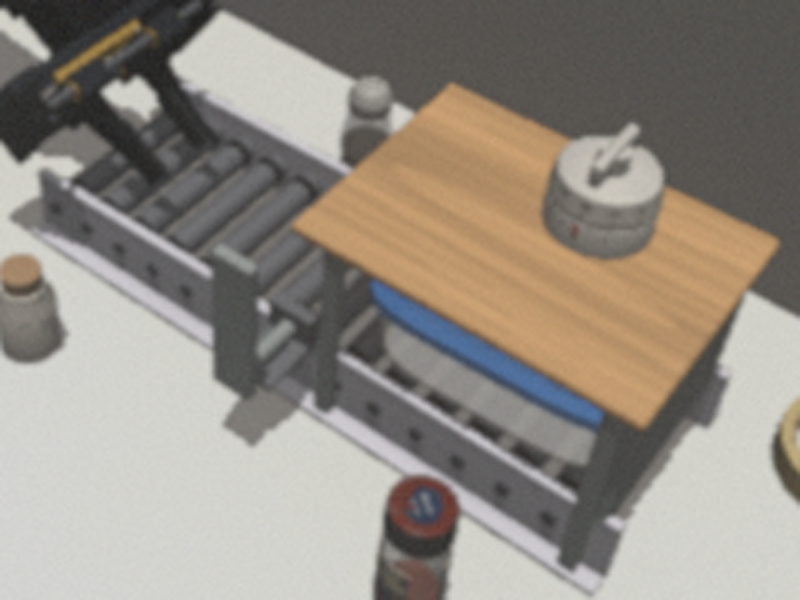

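The tub is fully inside the bay (lid from (375,285) to beyond (605,420)) and stayed there. Jar, bottle and shaker still stand. Now up, upright, and over to the paddle.

```bash
echo '[{"jaw":0, "x":0.02, "y":0.002, "z":-0.04, "dry":-6}, {"jaw":0, "x":0.05, "y":0.004, "z":-0.075, "dry":-14}, {"jaw":0, "x":0.085, "y":0.006, "z":-0.11, "dry":-22}, {"jaw":0, "x":0.12, "y":0.009, "z":-0.1413, "dry":-30}, {"jaw":0, "x":0.132, "y":0.05, "z":-0.12, "dry":-38}, {"jaw":0, "x":0.147, "y":0.095, "z":-0.10, "dry":-46}, {"jaw":0, "x":0.163, "y":0.14, "z":-0.08, "dry":-54.9}, {"jaw":0, "x":0.1777, "y":0.1889, "z":-0.0597, "dry":-54.9}]' | python3 steer.py;python3 - <<'E'
from h import *
from station import r
s=r.sense();show(s)
for q,l in(((0,-.2,.25),0),((0,-.2,.14),0),((0,-.09,.14),0)):print(q,plan(s,q,l))
E
```

```text
time_s: 7.2
tcp_pos: [0.4117, -0.007, 0.2509]
ee_rot: [[0.033, -0.999, 0.005], [-0.999, -0.033, 0.007], [-0.006, -0.005, -1.0]]
wrist_force: [0.3, 0.7, 1.7]
gripper_width: 0.005
gripper_force: 0.0
t 7.2 track [-0.1004 -0.1942  0.2509] F [0.3 0.7 1.7] J [ 22.  -1. -24.  -0. -66. -20.] w 0.0
(0, -0.2, 0.25) (array([0.1004, 0.0054, 0.0003]), array([-0.3,  0.4, -0.2]))
(0, -0.2, 0.14) (array([0.1011, 0.0059, 0.1103]), array([-0.3,  0.4, -0.2]))
(0, -0.09, 0.14) (array([ 0.1006, -0.1041,  0.1108]), array([-0.3,  0.4, -0.2]))
```

```bash
echo '[{"jaw":0, "x":0.05, "y":0.003}, {"jaw":0, "x":0.1, "y":0.0055}, {"jaw":0, "x":0.101, "y":0.006, "z":0.02}, {"jaw":0, "x":0.101, "y":0.006, "z":0.065}, {"jaw":0, "x":0.101, "y":0.006, "z":0.1103, "drx":-0.3, "dry":0.4}, {"jaw":0, "x":0.101, "y":0.006, "z":0.1103, "drx":-0.3, "dry":0.4}, {"jaw":0, "x":0.101, "y":-0.008, "z":0.1103, "drx":-0.3, "dry":0.4}, {"jaw":0, "x":0.101, "y":-0.02, "z":0.1103, "drx":-0.3, "dry":0.4}]' | python3 steer.py;python3 - <<'E'
from h import *
from station import r
s=r.sense();show(s)
for q,l in(((0,-.14,.14),0),((0,-.115,.14),0)):print(q,plan(s,q,l))
c=r.capture("scene");cv2.imwrite("pics/s5.png",cv2.resize(c["pixels"][120:320,160:428,::-1],(800,600),interpolation=cv2.INTER_CUBIC))
E
```

```text
time_s: 8.0
tcp_pos: [0.4409, -0.1053, 0.142]
ee_rot: [[0.038, -0.999, 0.003], [-0.999, -0.038, -0.006], [0.007, -0.002, -1.0]]
wrist_force: [0.1, -0.5, -0.3]
gripper_width: 0.003
gripper_force: 0.0
t 8.0 track [-0.0011 -0.1687  0.142 ] F [ 0.1 -0.5 -0.3] J [  7.  10. -30.   1. -50.  -6.] w 0.0
(0, -0.14, 0.14) (array([ 0.0011, -0.0287,  0.0021]), array([-0.1, -0.4,  0.1]))
(0, -0.115, 0.14) (array([ 0.0011, -0.0537,  0.0021]), array([-0.1, -0.4,  0.1]))
```

View pics/s5.png

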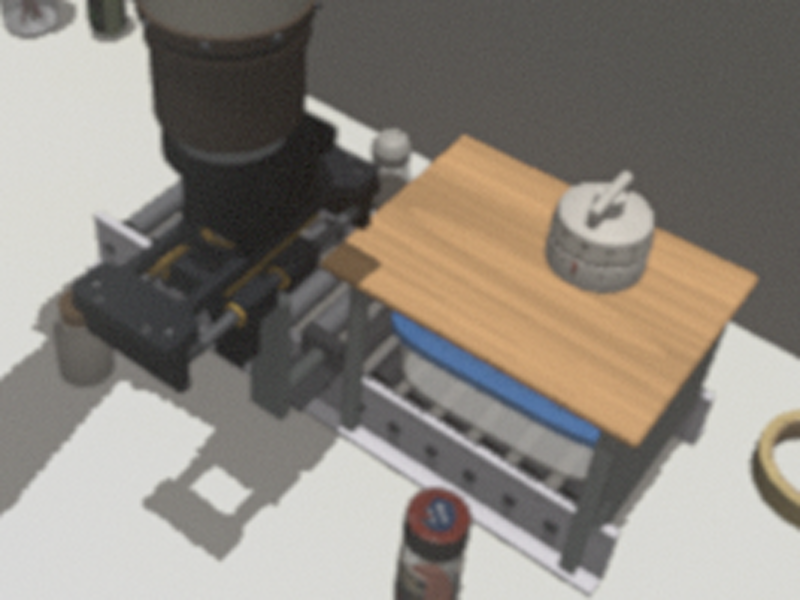

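The shut fingertips at (240,340) are just in front of the paddle (275,370), and the gripper body clears the roof. Pushing the bolt in slowly.

```bash
echo '[{"jaw":0, "x":0.001, "y":-0.008, "z":0.001}, {"jaw":0, "x":0.001, "y":-0.016, "z":0.002}, {"jaw":0, "x":0.001, "y":-0.024, "z":0.002}, {"jaw":0, "x":0.001, "y":-0.031, "z":0.002}, {"jaw":0, "x":0.001, "y":-0.037, "z":0.002}, {"jaw":0, "x":0.001, "y":-0.043, "z":0.002}, {"jaw":0, "x":0.001, "y":-0.047, "z":0.002}, {"jaw":0, "x":0.001, "y":-0.05, "z":0.002}]' | python3 steer.py;echo '[{"jaw":0, "y":-0.002}, {"jaw":0, "y":-0.003}]' | python3 steer.py
python3 - <<'E'
from h import *
from station import r
s=r.sense();show(s)
E
```

```text
time_s: 8.85
tcp_pos: [0.488, -0.1049, 0.1373]
ee_rot: [[0.037, -0.999, -0.003], [-0.999, -0.037, -0.006], [0.006, 0.003, -1.0]]
wrist_force: [-0.7, 0.3, 2.0]
gripper_width: 0.005
gripper_force: 1.0
time_s: 9.05
tcp_pos: [0.4908, -0.1047, 0.1373]
ee_rot: [[0.037, -0.999, -0.003], [-0.999, -0.037, -0.006], [0.006, 0.003, -1.0]]
wrist_force: [-1.3, -0.7, 1.4]
gripper_width: 0.004
gripper_force: 0.9
t 9.05 track [ 0.0002 -0.1188  0.1373] F [-1.3 -0.7  1.4] J [  7.  15. -24.   0. -52.  -5.] w 0.0
```

Still moving, so I'll continue until the hard stop shows in the force.

```bash
for i in 1; do echo '[{"jaw":0, "y":-0.002}, {"jaw":0, "y":-0.004}, {"jaw":0, "y":-0.004}]' | python3 steer.py|grep -E "pos|wrist"; done; echo '[{"jaw":0, "y":-0.002}, {"jaw":0, "y":-0.003}, {"jaw":0, "y":-0.003}]' | python3 steer.py|grep -E "pos|wrist"
```

```text
tcp_pos: [0.495, -0.1046, 0.1373]
wrist_force: [-0.4, -0.5, 1.5]
tcp_pos: [0.4976, -0.1045, 0.1372]
wrist_force: [-2.2, 0.3, 1.9]
```

```bash
echo '[{"jaw":0, "y":-0.002}, {"jaw":0, "y":-0.002}]' | python3 steer.py|grep -E "pos|wrist"
```

```text
tcp_pos: [0.4977, -0.1045, 0.1372]
wrist_force: [-7.0, 0.4, 5.0]
```

Force jumped to 7 N with no motion, so the bolt is at its hard stop. Back off and look.

```bash
echo '[{"jaw":0, "y":0.004}, {"jaw":0, "y":0.02}, {"jaw":0, "y":0.05}, {"jaw":0, "y":0.09, "z":-0.01}, {"jaw":0, "y":0.09, "z":-0.05}, {"jaw":0, "y":0.09, "z":-0.1}, {"jaw":0, "x":-0.05, "y":0.09, "z":-0.13}, {"jaw":0, "x":-0.1, "y":0.09, "z":-0.13}]' | python3 steer.py; echo '[{"jaw":0, "x":-0.05}, {"jaw":0, "x":-0.05}, {"jaw":0, "x":-0.05}]' | python3 steer.py >/dev/null
python3 - <<'E'
from h import *
from station import r
s=r.sense();show(s)
t=r.capture("top")
c=r.capture("scene");cv2.imwrite("pics/s6.png",cv2.hconcat([cv2.resize(x,(400,300),interpolation=cv2.INTER_CUBIC) for x in (c["pixels"][120:320,160:428,::-1],t["pixels"][100:240,185:372,::-1])]))
E
```

```text
time_s: 10.65
tcp_pos: [0.4093, -0.0135, 0.2707]
ee_rot: [[0.033, -0.999, 0.009], [-0.999, -0.033, -0.004], [0.004, -0.008, -1.0]]
wrist_force: [2.0, -0.1, -0.6]
gripper_width: 0.007
gripper_force: 0.0
t 10.95 track [-0.1447 -0.1992  0.2662] F [-0.1 -0.8 -0. ] J [ 29.  -2. -23.   0. -69. -26.] w 0.0
```

View pics/s6.png

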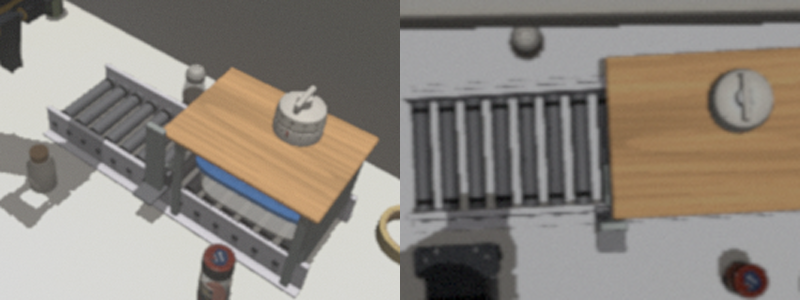

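The paddle is right up by the track beside the roof edge ((155,150) left, (612,225) right), with the tub still in the bay. The other items stand and the arm is clear.

```bash
python3 -c "
from station import r
print(r.finish_job())"
```

```text
the job is handed in; nothing more can be done
None
```

I pushed the tub home against the end stop at about 0.1 m/s, slid the bolt in to its hard stop and handed the job in with the arm clear; the spice jar, corked bottle and salt shaker still stood where they were, and no verdict came back.

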